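# Lock the loaded hold-down

## Robot

A 6-joint arm with a two-finger parallel gripper is mounted at the origin on the work surface; the furniture and walls round the work are solid. World frame = base frame: x ahead of the robot, y to its left, z up, the work surface at z = 0. Lengths are in mm, angles in rad, forces in N, time in s.
With the tool pointing down it reaches from about 275 to 1000 mm from the base axis. Payload 8.4 kg.
Tool frame: the origin (TCP) lies midway between the tips of the shut fingers; the grasp point (between the pads) lies grip_depth behind it (grip_depth is the distance from the TCP to the grasp point, in mm); z points along the fingers, y is the line along which they close (so a half turn about z gives the same grasp; the last joint's range is limited). The gripper opens to 85 mm and grips with 20 to 120 N. Pads are 22 mm wide; open, the fingers measure 114 mm over their backs; the gripper's body (76 mm by 85 mm) begins 54 mm behind the grasp point. The pads swing forward as they close: fully open they stand 13 mm farther back than shut.
Start: joints at [-1.153, 0.353, 1.633, -0, 1.155, -0.002], TCP at [254.735, -570.735, 231.281] pointing down, gripper open.
Joint ranges: [-2.63, 2.63], [-0.92, 2.1], [0.06, 2.66], [-1.3, 4.44], [0, 2.69], [-3.02, 3.02]. Speed limits (rad/s): [2.22, 2.22, 2.79, 3.14, 3.14, 3.14].

## Interface

Orientations are given as [roll, pitch, yaw] about the fixed x, y, z axes, in that order (R = Rz(yaw) Ry(pitch) Rx(roll)).
In Python, from rig import * gives the robot as it stands.
- The arm moves only by the shell command python3 -m creep 'ROWS' [FORCE]. ROWS is JSON, a list of rows, each an object of numbers: "x", "y", "z": the shift along the tool's x, y, z in mm; "rx", "ry", "rz": the turn, a rotation vector about the tool's x, y, z in rad; "hand": the finger opening in mm, from 0 to 85.4. A call has 1 to 20 rows; each row shifts and turns the commanded pose from where the row before left it, along the tool's axes as they then stand; what a row does not reach is not made up. A row lasts 1/8 s, in which the tool goes at most 62.5 mm and 10.7 degrees, less where a joint would pass 70% of its speed; a pose out of reach is approached as far as the arm can. A call with a gripper value outside its range is refused whole. The fingers move at their own pace and stop on an object; FORCE is the grip in N (left out, the last holds). Time passes only in rows, so rows that do not move let the fingers close. It gives the time, the measured TCP pose, the force, the opening and the grip force at its end, in the units of the state.
- sense(): the state, without advancing time (a new reading comes with each control period).
- grab_frame(name): name is "side" or "top"; returns the picture (420x560x3 uint8, red, green, blue); there is no depth.
- get_calibration(name): a dict with "K" (3x3 intrinsics, pixels), "k1" (the pictures are not rectified: a ray, as slopes to the right and down, at radius r is drawn at 1 + k1 r^2 times it, then the intrinsics apply), "R" (3x3) and "t" (3): a world point X has camera coordinates R X + t. Camera axes: x right, y down, z forward; pixel columns grow to the right and rows downward; lengths in mm; the calibration is good to about 2 mm. A picture is of the moment at which its call begins. get_calibration takes no time and is no camera call.
- sign_off(): hands the job in; it is judged then, once.
The state is a dict: "clock": time; "qpos": joint angles; "qvel": joint speeds; "joint_efforts": joint torques, N m; "eef_pos": TCP position; "tcp_rot": TCP orientation; "contact_force": force on the tool from outside, world axes, zero at the start; "wrist_torque": the same for the moment, N m; "opening": opening from 0.0 (shut) to 1.0 (fully open); "grasp_force": force on a finger pad.
Only numpy, scipy, OpenCV 4.12 (cv2) and the standard library are available. Lean on these libraries where they do the work, as an engineer would, in place of code of your own. Each camera call takes 0.05 s, during which the arm holds its last target. There are 200 camera calls.

## Task

Two identical hold-down fixtures stand on the table; the dark walnut strip lies in one of them, still unclamped. Lock that fixture: turn its black bar knob clockwise (seen from above) until it clicks over its detent into the locked seat and stays there when you let go. Do not turn the empty fixture's knob, and leave the strip lying where it is.

Things in the scene. Friction and masses are not known exactly. Their poses are not given: they have to be found in the camera images.
- knob_1_grip (a point): Grip point of the strip-holding fixture's knob, on its upright turning axis, 87 mm above the table. The knob: black upright bar 52 x 14 x 36 mm, top 13 mm above this point, on a 42 mm round skirt whose top is 22 mm below; then an aluminium housing 60 x 62 mm, top 31 mm below, with an arm over the strip. Axes turn with the knob: x along the bar, y across its 14 mm thickness, z up.
- knob_1 (a joint): Turn of that knob, rad, growing clockwise seen from above. 0: open seat. A sprung detent resists (0.2 N m at first), crest at 0.60: let go before it, the knob springs back to 0; past it, it snaps on to the locked seat, a hard stop at 1.20 (69 degrees on; bar along the arm). Turning lowers a pad on the arm by 5 mm onto the strip. The fixture is fixed to the table.
- knob_2 (a joint): The same for the knob of the other, empty fixture (identical, no strip under its arm). It starts at 0 and is to stay there.
- walnut_strip: Dark walnut strip 45 x 160 x 20 mm, loose and flat on the 15 mm plywood plate of the first fixture, under its arm; origin at the centre of its underside, y along its length. Its centre line lies about 65 mm from the knob's axis.
There are look-alikes about, which are no part of the job. What is shaped like the walnut_strip but green is not meant.

How it is judged (in metres and radians):
On the way:
1. the loaded fixture's knob has been turned past the crest of its detent (value of joint knob_1 above 0.7 rad), for 0.05 s.
At the end, for the whole second after the job is handed in: The knob of the fixture that holds the walnut strip rests in its locked seat (within 10 degrees of its stop at 1.20 rad), the empty fixture's knob is still in its open seat (under 0.2 rad), and the strip lies at rest within 15 mm of where it started (value of joint knob_1 above 1.02 rad and velocity of joint knob_1 between -0.05 and 0.05 rad/s and value of joint knob_2 below 0.2 rad and distance of walnut_strip from where it was at the start of the episode below 0.015 m and linear speed of walnut_strip below 0.02 m/s); the robot touches nothing.
It fails at once if the empty fixture's knob is turned (by 0.35 rad or more) (value of joint knob_2 above 0.35 rad).
It fails at once if the walnut strip is shoved 30 mm or more (distance of walnut_strip from where it was at the start of the episode above 0.03 m).
It also fails if it takes over 32 s, if anything falls off the work surface, if the arm or the gripper's body presses on something with over 40 N, if the wrist force passes 120 N, or if a joint passes its speed limit or range.

## Working session

There is one attempt and no reset: what is moved stays moved. The work goes in short steps, Python scripts to look and compute and a shell command to move; the robot and the scene stay as the last step left them, time stands still between calls to the robot, and variables do not carry over. Pictures are saved under pics/ and viewed, at most 10 in all, crops included, and the job is handed in when it is done.

```bash
mkdir -p pics; python3 - <<'E'
from rig import *
import cv2
for n in("top","side"):
    cv2.imwrite(f"pics/{n}0.png",grab_frame(n)[:,:,::-1]); c=get_calibration(n); print(n,c)
s=sense();print(s)
E
```

```text
top {'K': array([[424.40433375,   0.        , 274.81550812],
       [  0.        , 424.40433375, 206.54461637],
       [  0.        ,   0.        ,   1.        ]]), 'k1': 0.016329774604007412, 'R': array([[-0.0198848 , -0.99978662,  0.00559591],
       [-0.99791078,  0.01950275, -0.06159315],
       [ 0.06147087, -0.00680899, -0.99808565]]), 't': array([   6.16804713,  494.14112945, 1014.02907519])}
side {'K': array([[379.92517823,   0.        , 276.26337619],
       [  0.        , 379.92517823, 213.63538914],
       [  0.        ,   0.        ,   1.        ]]), 'k1': -0.0741423872129796, 'R': array([[-0.99655855, -0.08238421,  0.00915983],
       [-0.05740931,  0.60625979, -0.7931918 ],
       [ 0.05979324, -0.79098793, -0.608903  ]]), 't': array([512.91335649,  81.53783305, 882.38703919])}
{'clock': 0.1, 'qpos': array([-1.15338462e+00,  3.53609147e-01,  1.63406251e+00,  1.01538655e-05,
        1.15521845e+00, -2.40714853e-03]), 'qvel': array([ 1.03988242e-05, -1.60432341e-03, -2.56808406e-03,  1.93975506e-04,
        9.13680542e-04, -7.77117592e-04]), 'joint_efforts': array([ 6.23506367e-04, -6.06359053e+01, -3.42819285e+01,  2.41806617e-05,
        3.98394870e-03,  2.02529100e-05]), 'eef_pos': array([ 254.56844759, -570.32749729,  230.61669139]), 'tcp_rot': array([-3.14029523e+00, -1.24073924e-05,  4.19814745e-01]), 'contact_force': array([-0.33804987,  0.05722126,  0.56073096]), 'wrist_torque': array([ 0.01288895, -0.00282171,  0.02712612]), 'grasp_force': 0.0, 'opening': 0.9988888982446307}
```

View pics/top0.png

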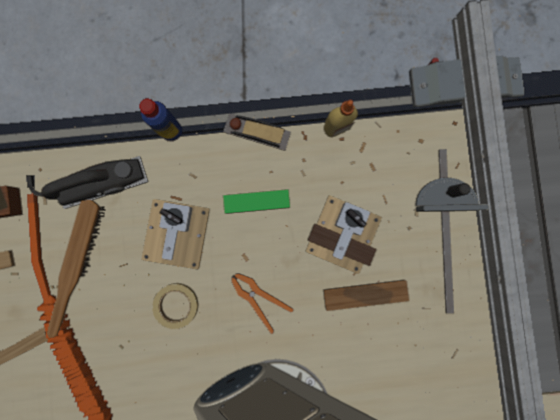

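View pics/side0.png

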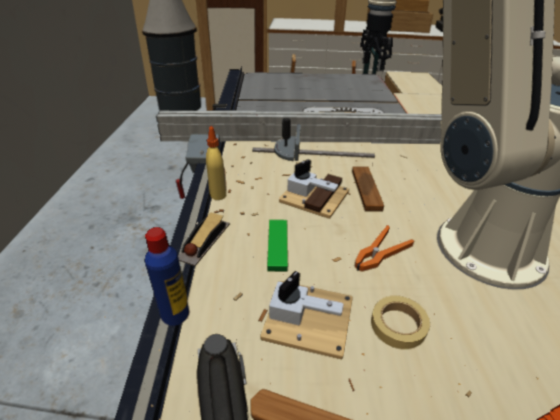

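The top view shows the loaded fixture near (345,232) with its knob near (355,216), and the empty fixture near (177,233). In the side view the loaded knob is near (303,170).

```bash
cat > h.py <<'E'
from rig import *
import cv2, numpy as np
def ray(n,uv):
    c=get_calibration(n);K=c["K"];d=np.array([(uv[0]-K[0,2])/K[0,0],(uv[1]-K[1,2])/K[1,1]]);u=d.copy()
    for _ in range(10): u=d/(1+c["k1"]*(u@u))
    return -c["R"].T@c["t"], c["R"].T@np.r_[u,1]
def onplane(n,uv,z):
    o,d=ray(n,uv);return o+d*(z-o[2])/d[2]
def tri(a,b):
    (o1,d1),(o2,d2)=ray("top",a),ray("side",b)
    k=np.linalg.lstsq(np.c_[d1,-d2],o2-o1,rcond=None)[0]
    p,q=o1+k[0]*d1,o2+k[1]*d2
    return (p+q)/2,np.linalg.norm(p-q)
E
python3 - <<'E'
from h import *
out=[]
for n,(u,v) in(("top",(345,228)),("side",(313,185))):
    im=cv2.imread(f"pics/{n}0.png");c=im[v-40:v+40,u-40:u+40]
    out.append(cv2.resize(c,(400,400),interpolation=cv2.INTER_CUBIC))
    m=(c.max(2)<45).astype(np.uint8)
    N,l,st,ce=cv2.connectedComponentsWithStats(m)
    for i in range(1,N):
        if st[i,4]>15:
            p=np.argwhere(l==i)[:,::-1].astype(np.float32)+[u-40,v-40]
            print(n,st[i],ce[i]+[u-40,v-40],cv2.minAreaRect(p.astype(np.float32)))
cv2.imwrite("pics/crop.png",np.hstack(out))
E
```

```text
top [41 22 17 17 93] [353.24731183 217.31182796] ((355.25, 217.75), (21.21320343017578, 7.77817440032959), 45.0)
side [ 22  16  15  18 172] [302.02325581 168.84302326] ((302.0, 169.5), (17.0, 14.0), 90.0)
side [33 47 27 19 80] [317.     204.8625] ((320.712158203125, 203.209716796875), (10.895512580871582, 29.892820358276367), 65.224853515625)
```

View pics/crop.png

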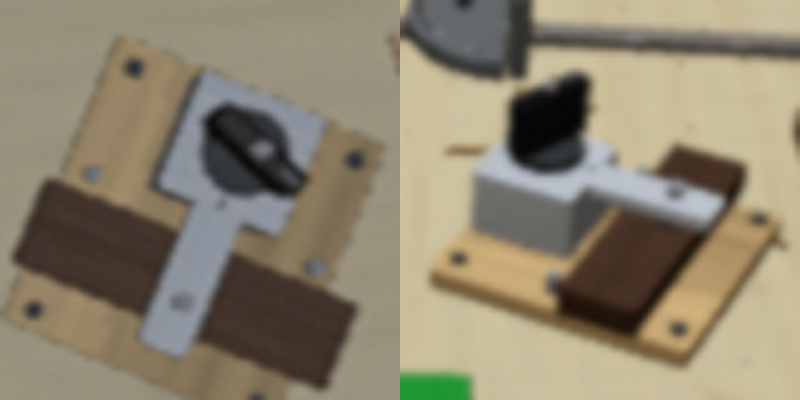

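The crop shows the bar's top centre near top pixel (356.3,217.2), with ends near (347,210) and (366,223). The arm runs to about (341,249). In the side view the top edge centre is near (303,162).

```bash
python3 - <<'E'
from h import *
T=lambda x,y:(305+x/5-.4,188+y/5-.4)
S=lambda x,y:(273+x/5-.4,145+y/5-.4)
print("tri",tri(T(258,147),S(550,86) if 0 else (273+150/5-.4,145+86/5-.4)))
c=onplane("top",T(258,147),100);print(c)
print("side on 100",onplane("side",(302.6,161.8),100))
a,b=onplane("top",T(218,112),100),onplane("top",T(300,182),100)
print("bar len",np.linalg.norm(a-b),np.degrees(np.arctan2(*(b-a)[1::-1])),(a+b)/2)
# arm: left/right edges, two points each at z~56
p=onplane("top",T(165,348),60);q=onplane("top",T(215,208),60)
print("arm dir",np.degrees(np.arctan2(*(p-q)[1::-1])))
# housing corners z=56
h=[onplane("top",T(*k),56) for k in((203,70),(326,122),(155,187),(277,235))]
print("housing ctr",np.mean(h,0),np.linalg.norm(h[0]-h[1]),np.linalg.norm(h[0]-h[2]),np.degrees(np.arctan2(*(h[2]-h[0])[1::-1])))
st=[onplane("top",T(*k),35) for k in((50,180),(15,262),(355,305),(325,388))]
print("strip",np.mean(st,0),np.linalg.norm(np.array(st[0])-st[2]))
E
```

```text
tri (array([ 461.81423526, -183.27026114,  100.55794527]), np.float64(0.5984965957057231))
[ 462.13205425 -183.39003989  100.        ]
side on 100 [ 461.51357109 -184.22524282  100.        ]
bar len 47.63864134222401 -131.91859471187743 [ 462.1402487  -183.81406429  100.        ]
arm dir 158.6200961273322
housing ctr [ 460.7827421  -183.75463109   56.        ] 61.96043187859275 59.1270239616769 156.10403358095448
strip [ 400.33070786 -160.10967132   35.        ] 155.52706099001387
```

```bash
python3 -m creep '[{"x":24.8,"y":-19.2,"hand":60},{"x":24.8,"y":-19.2},{"x":24.8,"y":-19.2},{"x":24.8,"y":-19.2},{"x":24.8,"y":-19.2},{"x":24.8,"y":-19.2},{"x":24.8,"y":-19.2},{"x":24.8,"y":-19.2},{"x":24.8,"y":-19.2},{"x":24.8,"y":-19.2},{"x":24.8,"y":-19.2},{"x":24.8,"y":-19.2},{"x":24.8,"y":-19.2},{"x":24.8,"y":-19.2},{"rz":-0.1},{"rz":-0.1},{"rz":-0.1},{"rz":-0.1},{},{}]' 60
python3 - <<'E'
from h import *
import rig
print([(k,v) for k,v in vars(rig).items() if 'grip' in k.lower() or 'depth' in k.lower()])
s=sense();print(s["clock"],s["eef_pos"],s["tcp_rot"],s["qpos"],s["opening"],s.get("grip_depth"))
cv2.imwrite("pics/side1.png",grab_frame("side")[:,:,::-1])
E
```

```text
[('grip_depth', 18.700000000000003)]
0.1 [ 254.56844759 -570.32749729  230.61669139] [-3.14029523e+00 -1.24073924e-05  4.19814745e-01] [-1.15338462e+00  3.53609147e-01  1.63406251e+00  1.01538655e-05
  1.15521845e+00 -2.40714853e-03] 0.9988888982446307 Noneschema error: expected keys x, y, z, rx, ry, rz, hand
```

View pics/side1.png

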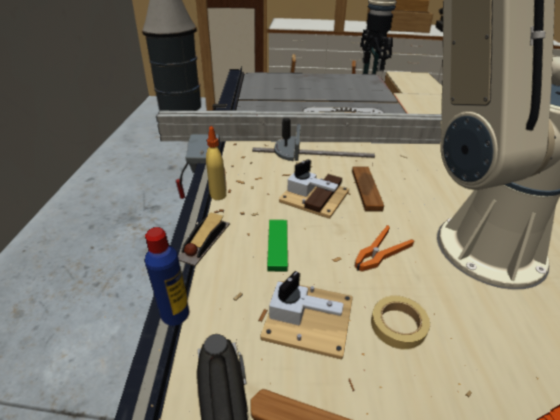

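The picture is unchanged because the call was refused. The rows may need all seven keys.

```bash
python3 -m creep '[{"x":24.8,"y":-19.2,"z":0,"rx":0,"ry":0,"rz":0,"hand":60},{"x":24.8,"y":-19.2,"z":0,"rx":0,"ry":0,"rz":0,"hand":60},{"x":24.8,"y":-19.2,"z":0,"rx":0,"ry":0,"rz":0,"hand":60},{"x":24.8,"y":-19.2,"z":0,"rx":0,"ry":0,"rz":0,"hand":60},{"x":24.8,"y":-19.2,"z":0,"rx":0,"ry":0,"rz":0,"hand":60},{"x":24.8,"y":-19.2,"z":0,"rx":0,"ry":0,"rz":0,"hand":60},{"x":24.8,"y":-19.2,"z":0,"rx":0,"ry":0,"rz":0,"hand":60},{"x":24.8,"y":-19.2,"z":0,"rx":0,"ry":0,"rz":0,"hand":60},{"x":24.8,"y":-19.2,"z":0,"rx":0,"ry":0,"rz":0,"hand":60},{"x":24.8,"y":-19.2,"z":0,"rx":0,"ry":0,"rz":0,"hand":60},{"x":24.8,"y":-19.2,"z":0,"rx":0,"ry":0,"rz":0,"hand":60},{"x":24.8,"y":-19.2,"z":0,"rx":0,"ry":0,"rz":0,"hand":60},{"x":24.8,"y":-19.2,"z":0,"rx":0,"ry":0,"rz":0,"hand":60},{"x":24.8,"y":-19.2,"z":0,"rx":0,"ry":0,"rz":0,"hand":60},{"x":0,"y":0,"z":0,"rx":0,"ry":0,"rz":-0.1,"hand":60},{"x":0,"y":0,"z":0,"rx":0,"ry":0,"rz":-0.1,"hand":60},{"x":0,"y":0,"z":0,"rx":0,"ry":0,"rz":-0.1,"hand":60},{"x":0,"y":0,"z":0,"rx":0,"ry":0,"rz":-0.1,"hand":60},{"x":0,"y":0,"z":0,"rx":0,"ry":0,"rz":0,"hand":60},{"x":0,"y":0,"z":0,"rx":0,"ry":0,"rz":0,"hand":60}]' 60
python3 - <<'E'
from h import *
s=sense();print(s["clock"],s["eef_pos"],s["tcp_rot"],s["qpos"],s["opening"])
E
```

```text
clock: 2.65
eef_pos: [462.2, -183.7, 231.2]
tcp_rot: [-3.141, 0.0, 0.818]
contact_force: [-0.8, -0.8, 0.3]
opening: 0.701
grasp_force: 0.0
2.65 [ 462.15382184 -183.73573658  231.20841889] [-3.14142040e+00  6.74911766e-05  8.17651464e-01] [-3.81420488e-01  1.53569456e-01  1.90053416e+00 -3.55089793e-07
  1.08767404e+00  3.71724545e-01] 0.7008858080026026
```

```bash
python3 -m creep '[{"x":0,"y":0,"z":22,"rx":0,"ry":0,"rz":0,"hand":50},{"x":0,"y":0,"z":22,"rx":0,"ry":0,"rz":0,"hand":50},{"x":0,"y":0,"z":22,"rx":0,"ry":0,"rz":0,"hand":50},{"x":0,"y":0,"z":22,"rx":0,"ry":0,"rz":0,"hand":50},{"x":0,"y":0,"z":22,"rx":0,"ry":0,"rz":0,"hand":50},{"x":0,"y":0,"z":22,"rx":0,"ry":0,"rz":0,"hand":50},{"x":0,"y":0,"z":14,"rx":0,"ry":0,"rz":0,"hand":50},{"x":0,"y":0,"z":8,"rx":0,"ry":0,"rz":0,"hand":50},{"x":0,"y":0,"z":5,"rx":0,"ry":0,"rz":0,"hand":50},{"x":0,"y":0,"z":0,"rx":0,"ry":0,"rz":0,"hand":50},{"x":0,"y":0,"z":0,"rx":0,"ry":0,"rz":0,"hand":8},{"x":0,"y":0,"z":0,"rx":0,"ry":0,"rz":0,"hand":8},{"x":0,"y":0,"z":0,"rx":0,"ry":0,"rz":0,"hand":8},{"x":0,"y":0,"z":0,"rx":0,"ry":0,"rz":0,"hand":8},{"x":0,"y":0,"z":0,"rx":0,"ry":0,"rz":0,"hand":8},{"x":0,"y":0,"z":0,"rx":0,"ry":0,"rz":0,"hand":8},{"x":0,"y":0,"z":0,"rx":0,"ry":0,"rz":0,"hand":8}]' 60
python3 - <<'E'
from h import *
s=sense();print(s["opening"]*85.4,s["contact_force"],s["wrist_torque"])
im=grab_frame("side")[:,:,::-1]
cv2.imwrite("pics/side2.png",cv2.resize(im[80:260,220:420],None,fx=3,fy=3))
E
```

```text
clock: 4.78
eef_pos: [463.1, -184.3, 72.9]
tcp_rot: [3.14, -0.001, 0.819]
contact_force: [0.9, -4.8, 5.2]
opening: 0.156
grasp_force: 58.8
13.354643899111993 [ 0.89355839 -4.76054162  5.18240563] [-0.48457533  0.08671088 -0.84120294]
```

View pics/side2.png

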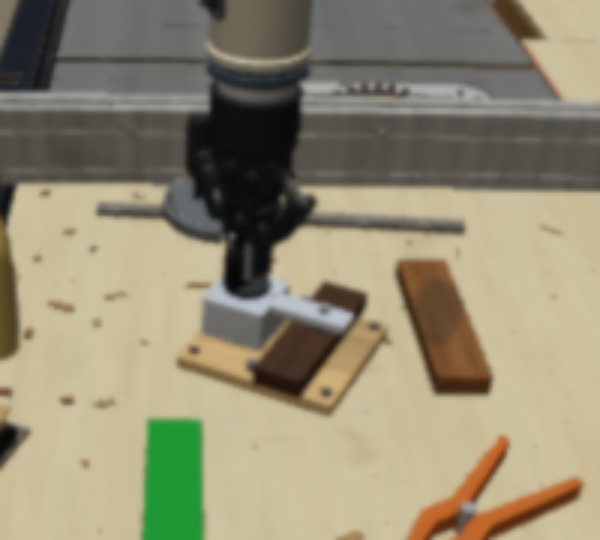

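The fingers hold the bar, with the opening at 13.4 mm and 59 N of grip. Next I turn clockwise, which is +rz about the downward tool z.

```bash
python3 -m creep '[{"x":0,"y":0,"z":0,"rx":0,"ry":0,"rz":0.1,"hand":8},{"x":0,"y":0,"z":0,"rx":0,"ry":0,"rz":0.1,"hand":8},{"x":0,"y":0,"z":0,"rx":0,"ry":0,"rz":0.1,"hand":8},{"x":0,"y":0,"z":0,"rx":0,"ry":0,"rz":0.1,"hand":8},{"x":0,"y":0,"z":0,"rx":0,"ry":0,"rz":0.1,"hand":8},{"x":0,"y":0,"z":0,"rx":0,"ry":0,"rz":0.1,"hand":8},{"x":0,"y":0,"z":0,"rx":0,"ry":0,"rz":0.1,"hand":8},{"x":0,"y":0,"z":0,"rx":0,"ry":0,"rz":0.1,"hand":8},{"x":0,"y":0,"z":0,"rx":0,"ry":0,"rz":0.1,"hand":8},{"x":0,"y":0,"z":0,"rx":0,"ry":0,"rz":0.1,"hand":8},{"x":0,"y":0,"z":0,"rx":0,"ry":0,"rz":0.1,"hand":8},{"x":0,"y":0,"z":0,"rx":0,"ry":0,"rz":0.08,"hand":8},{"x":0,"y":0,"z":0,"rx":0,"ry":0,"rz":0,"hand":8},{"x":0,"y":0,"z":0,"rx":0,"ry":0,"rz":0,"hand":8}]' 60
python3 -c "
from rig import *
s=sense();print(s['wrist_torque'],s['contact_force'],s['opening']*85.4)"
```

```text
clock: 6.58
eef_pos: [463.7, -186.5, 73.0]
tcp_rot: [3.138, -0.005, -0.358]
contact_force: [-0.1, -17.5, -0.4]
opening: 0.148
grasp_force: 58.4
[-2.87011585  0.11107155 -0.13385506] [ -0.07869654 -17.49467662  -0.3741925 ] 12.638780641402226
```

Turned 1.18 rad and still gripping, well past the crest. Next I release and lift.

```bash
python3 -m creep '[{"x":0,"y":0,"z":0,"rx":0,"ry":0,"rz":0,"hand":50},{"x":0,"y":0,"z":0,"rx":0,"ry":0,"rz":0,"hand":50},{"x":0,"y":0,"z":0,"rx":0,"ry":0,"rz":0,"hand":50},{"x":0,"y":0,"z":0,"rx":0,"ry":0,"rz":0,"hand":50},{"x":0,"y":0,"z":0,"rx":0,"ry":0,"rz":0,"hand":50},{"x":0,"y":0,"z":-10,"rx":0,"ry":0,"rz":0,"hand":50},{"x":0,"y":0,"z":-20,"rx":0,"ry":0,"rz":0,"hand":50},{"x":0,"y":0,"z":-25,"rx":0,"ry":0,"rz":0,"hand":50},{"x":0,"y":0,"z":-25,"rx":0,"ry":0,"rz":0,"hand":50},{"x":0,"y":0,"z":-25,"rx":0,"ry":0,"rz":0,"hand":50},{"x":0,"y":0,"z":-25,"rx":0,"ry":0,"rz":0,"hand":50},{"x":-25,"y":0,"z":-25,"rx":0,"ry":0,"rz":0,"hand":50},{"x":-30,"y":0,"z":0,"rx":0,"ry":0,"rz":0,"hand":50},{"x":-30,"y":0,"z":0,"rx":0,"ry":0,"rz":0,"hand":50},{"x":-30,"y":0,"z":0,"rx":0,"ry":0,"rz":0,"hand":50},{"x":0,"y":0,"z":0,"rx":0,"ry":0,"rz":0,"hand":50},{"x":0,"y":0,"z":0,"rx":0,"ry":0,"rz":0,"hand":50}]'
python3 - <<'E'
from h import *
t=grab_frame("top")[:,:,::-1];im=grab_frame("side")[:,:,::-1]
cv2.imwrite("pics/end.png",np.hstack([cv2.resize(t[188:268,305:385],(400,400),interpolation=2),cv2.resize(im[145:225,273:353],(400,400),interpolation=2)]))
E
```

```text
clock: 8.7
eef_pos: [355.4, -143.5, 228.0]
tcp_rot: [3.142, -0.002, -0.36]
contact_force: [0.6, -0.0, -0.6]
opening: 0.587
grasp_force: 0.0
```

View pics/end.png

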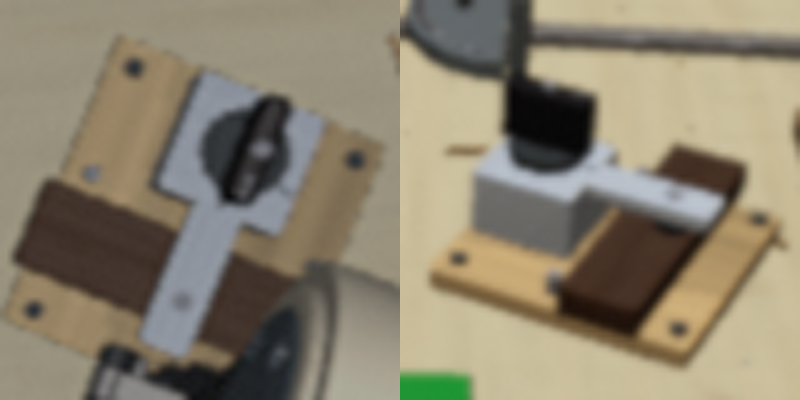

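The bar now lies along the arm, running from (278,103) to (240,195) in the crop. The pad is down on the strip, the strip has not moved, and the gripper is clear.

```bash
python3 -c "
from rig import *
print(sign_off())"
```

```text
the job is handed in; nothing more can be done
None
```

I turned the knob of the fixture holding the walnut strip clockwise into its locked seat, where it stayed after release; the strip didn't visibly move, I didn't touch the empty fixture, and I handed the job in (no verdict was returned).

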